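Set out a mineral row in the display rack

ROBOT

A 6-joint arm with a two-finger parallel gripper is mounted at the origin on the work surface. World frame = base frame: x ahead of the robot, y to its left, z up, the work surface at z = 0. Lengths are in mm, angles in rad, forces in N, time in s.
With the tool pointing down it reaches from about 275 to 825 mm from the base axis. Payload 4.9 kg.
Tool frame: the origin (TCP) lies at the very end of the fingers, on their centre line; the grasp point (between the pads) lies 19 mm behind it; z points along the fingers, y is the direction in which the jaws open and shut (so a half turn about z gives the same grasp; the last joint's range is limited). The gripper opens to 85 mm and grips with 20 to 120 N. Pads are 22 mm wide; open, the fingers measure 114 mm over their backs; the gripper's body (76 mm by 85 mm) begins 54 mm behind the grasp point. The pads swing forward as they close: fully open they stand 13 mm farther back than shut.
Start: joints at [1.035, 0.326, -0.193, 1.052, 0, 1.437], TCP at [215.088, 506.217, 231.281] pointing down, gripper open.
Joint ranges: [-2.65, 2.65], [-0.97, 1.79], [-1.3, 1.35], [-1.93, 2.1], [-1.47, 1.37], [-3.14, 3.14]. Speed limits (rad/s): [2.57, 2.57, 3.14, 3.14, 3.14, 3.14].

INTERFACE

Orientations are given as [roll, pitch, yaw] about the fixed x, y, z axes, in that order (R = Rz(yaw) Ry(pitch) Rx(roll)).
In Python, from bench import bot, solve_ik, imaging gives the robot as it stands. Calls block until the motion is done:
- bot.move_ptp(position, orientation): joint-space move of the TCP to a pose.
- bot.movel(position, rot=None, max_speed=150, threshold=None): straight line of the TCP; rot=None keeps the orientation; max_speed is the mean speed in mm/s. With threshold (N) it stops when the force on the tool has changed by that much, and returns True; else False.
- bot.move_j(angles): joint-space move.
- bot.grip(opening, effort=None): opening from 0.0 (shut) to 1.0 (fully open); effort is the grip in N (None keeps the last); returns when the fingers have stopped.
- bot.dwell(seconds).
- solve_ik(position, orientation): joint angles nearest the present ones, or None.
- bot.get_state(): the state.
- imaging.capture(name): name is "scene" or "top"; returns the picture (400x640x3 uint8, blue, green, red); there is no depth.
- imaging.camera_model(name): a dict with "K" (3x3 intrinsics, pixels), "position" and "rotation" of the camera in the world. Camera axes: x right, y up, looking along -z (the intrinsics and any distortion apply to the point x, -y, -z); pixel columns grow to the right and rows downward; lengths in mm; the calibration is good to about 2 mm. A picture is of the moment at which its call begins. camera_model takes no time and is no camera call.
A pose or a line that the arm cannot do raises bot.IKError and nothing moves.
- bot.sign_off(): hands the job in, once; it reports no verdict.
The state is a dict: "t": time; "qpos": joint angles; "joint_velocities": joint speeds; "effort": joint torques, N m; "tcp_pos": TCP position; "orientation": TCP orientation; "contact_force": force on the tool from outside, world axes, zero at the start; "wrist_torque": the same for the moment, N m; "opening": opening from 0.0 (shut) to 1.0 (fully open).
Only numpy, scipy, OpenCV 4.12 (cv2) and the standard library are available. Lean on these libraries where they do the work, as an engineer would, in place of code of your own. Each camera call takes 0.05 s, during which the arm holds its last target.

TASK

The four mineral specimens in the pale wooden tray stand in their catalogue order. Move them to the dark display rack, one upright in each recess and in the same order from left to right. Set each one down rather than dropping it.

Things in the scene. Friction and masses are not known exactly. Their poses are not given: they have to be found in the camera images.
- obelisk_mid (a point): Black polished stone obelisk: square, tapering from 32 mm wide at the foot to 25 mm at 86 mm up, then a short pyramid tip; 100 mm tall, 0.17 kg. Cut flat underneath, stands upright. This point is its centre, 50 mm above its underside; z up its axis. x and y are square to its sides.
- point_mid (a point): Smoky quartz crystal point: six-sided column, 36 mm over opposite flats up to 58 mm, then a six-sided tip; 82 mm tall, 0.21 kg. Cut flat underneath, stands upright. This point is its centre, 41 mm above its underside; z up its axis. x is square to a flat (the others every 60 degrees).
- egg_mid (a point): Grey-white marble egg, 44 mm at its widest (24 to 34 mm up), 60 mm tall, foot 26 mm across, 0.17 kg. Cut flat underneath, stands upright. This point is its centre, 30 mm above its underside; z up its axis. 
- cube_mid (a point): Dull brassy pyrite cube, 42 mm on each edge, 0.34 kg. Cut flat underneath, stands upright. This point is its centre, 21 mm above its underside; z up its axis. x and y are square to its sides.
- tray: Shallow pale wooden specimen tray, the OLD place, fixed; 100 mm (its x) by 344 mm (its y), side walls 12 mm high, end boards 42 mm high with a finger slot. Origin at the centre of its underside on the desk, y along the row (to the left for the robot, within 12 degrees), x away from the robot. At the start the four specimens stand in it in a row in any order, 80 mm apart, at about y = +120, +40, -40, -120 mm, each in its own white card tray.
- rack: Dark walnut display rack, the NEW place, fixed, empty at the start; 96 mm (its x) by 344 mm (its y), 25 mm high. Origin at the centre of its underside on the desk, y along the row (to the left for the robot, within 12 degrees), x away from the robot. It has four recesses in a row, 70 mm (x) by 66 mm (y), centres at x = 0, y = +120, +40, -40, -120 mm; their felt floors are 20 mm above the desk, their rims 25 mm. Tray and rack lie one behind the other; either may be the nearer.
- card_obelisk: White card tray, fixed in the wooden tray, in which the obelisk stands at the start: 70 by 72 mm, 10 mm high, walls 2 mm. Origin at the centre of its underside, 4 mm above the desk; its floor, on which the specimen stands, is 6 mm above the desk and its rim 14 mm.
- card_point: White card tray, fixed in the wooden tray, in which the crystal point stands at the start: 70 by 72 mm, 10 mm high, walls 2 mm. Origin at the centre of its underside, 4 mm above the desk; its floor, on which the specimen stands, is 6 mm above the desk and its rim 14 mm.
- card_egg: White card tray, fixed in the wooden tray, in which the egg stands at the start: 70 by 72 mm, 10 mm high, walls 2 mm. Origin at the centre of its underside, 4 mm above the desk; its floor, on which the specimen stands, is 6 mm above the desk and its rim 14 mm.
- card_cube: White card tray, fixed in the wooden tray, in which the cube stands at the start: 70 by 72 mm, 10 mm high, walls 2 mm. Origin at the centre of its underside, 4 mm above the desk; its floor, on which the specimen stands, is 6 mm above the desk and its rim 14 mm.
There are look-alikes about, which are no part of the job. What is shaped like the part that bears cube_mid but blue or yellow is not meant.

How it is judged:
By the outcome, as a careful person would: the job done as asked, in the order asked, and still so for the second after the job is handed in, with the robot touching nothing.
It also fails if it takes over 96 s, if anything falls off the work surface, if the arm or the gripper's body presses on something with over 40 N, if the wrist force passes 120 N, or if a joint passes its speed limit or range.

## Working session

There is one attempt and no reset: what is moved stays moved. The work goes in short steps, each a Python script; the robot and the scene stay as the last script left them, time stands still between calls to the robot, and variables do not carry over. Pictures are saved under pics/ and viewed, and the job is handed in when it is done.

```bash
ls; mkdir -p pics; python3 - <<'E'
from bench import bot, solve_ik, imaging
import cv2
for n in("scene","top"):
    im=imaging.capture(n); cv2.imwrite(f"pics/{n}0.png",im)
    m=imaging.camera_model(n); print(n,m)
s=bot.get_state(); print(s)
E
```

```text
pics
scene {'K': array([[425.87365698,   0.        , 322.87069203],
       [  0.        , 425.87365698, 197.98478266],
       [  0.        ,   0.        ,   1.        ]]), 'position': array([1067.35789945,  -85.06346797,  588.4436975 ]), 'rotation': array([0.77000123, 0.01626785, 1.43060437])}
top {'K': array([[368.61234791,   0.        , 317.94351375],
       [  0.        , 368.61234791, 199.85265233],
       [  0.        ,   0.        ,   1.        ]]), 'position': array([482.03670051,  -0.85406264, 725.44223277]), 'rotation': array([ 0.14394408, -0.00911553, -1.57621913])}
{'t': 0.1, 'qpos': array([ 1.03484794e+00,  3.26882544e-01, -1.93483357e-01,  1.05198967e+00,
       -1.06187681e-06,  1.43660320e+00]), 'joint_velocities': array([ 5.94555236e-05, -2.61647286e-03,  2.40951341e-03, -6.54688492e-05,
        8.51498408e-04, -1.30949454e-03]), 'effort': array([ 6.94582013e-04, -4.44238722e+01,  2.63039070e+01,  7.86835706e-03,
       -9.94110155e-05, -3.76587209e-06]), 'tcp_pos': array([214.78872054, 505.76394573, 230.57337169]), 'orientation': array([-3.14004728e+00, -2.07560400e-04,  2.73983723e+00]), 'contact_force': array([-0.21818619,  0.3178359 , -0.15545323]), 'wrist_torque': array([2.28999901e-02, 1.11664134e-02, 2.31383373e-05]), 'opening': 1.0003602304679873}
```

View pics/scene0.png

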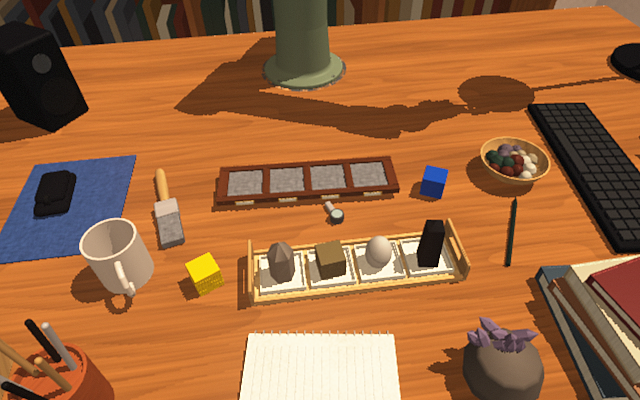

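View pics/top0.png

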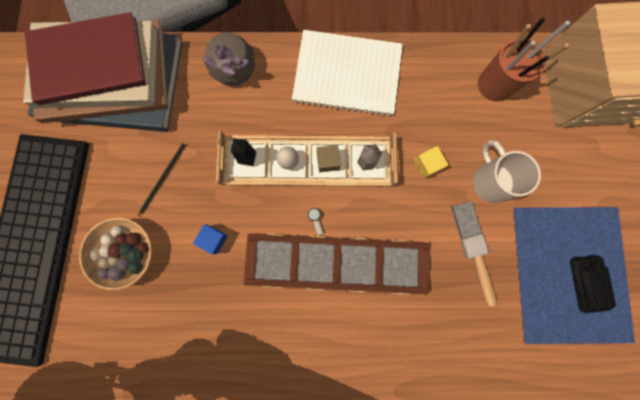

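The row from the robot's left is obelisk, egg, cube, point (top view columns 243, 288, 328, 370, rows around 157). The rack is the nearer of the two, with recesses at columns 273–401, rows around 263. I'll enlarge both views.

```bash
python3 - <<'E'
import cv2
im=cv2.imread("pics/top0.png")
cv2.imwrite("pics/topA.png",cv2.resize(im[125:195,210:405],None,fx=4,fy=4,interpolation=cv2.INTER_CUBIC))
cv2.imwrite("pics/topB.png",cv2.resize(im[225:300,240:435],None,fx=4,fy=4,interpolation=cv2.INTER_CUBIC))
im=cv2.imread("pics/scene0.png")
cv2.imwrite("pics/scA.png",cv2.resize(im[210:310,240:475],None,fx=3.4,fy=3.4,interpolation=cv2.INTER_CUBIC))
E
```

```text
(no output)
```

View pics/topA.png

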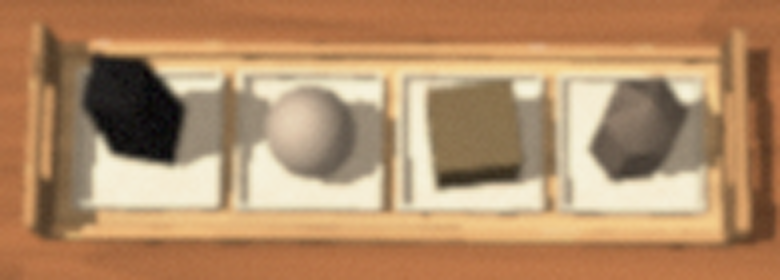

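View pics/topB.png

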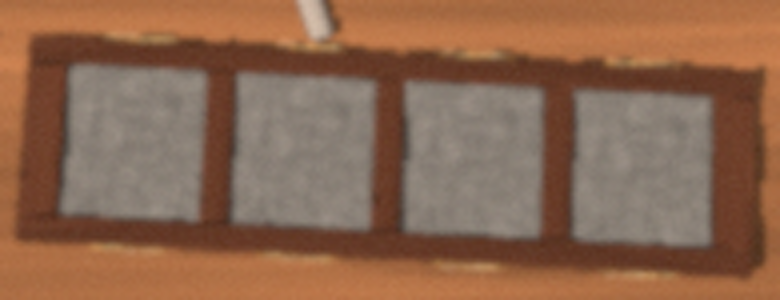

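View pics/scA.png

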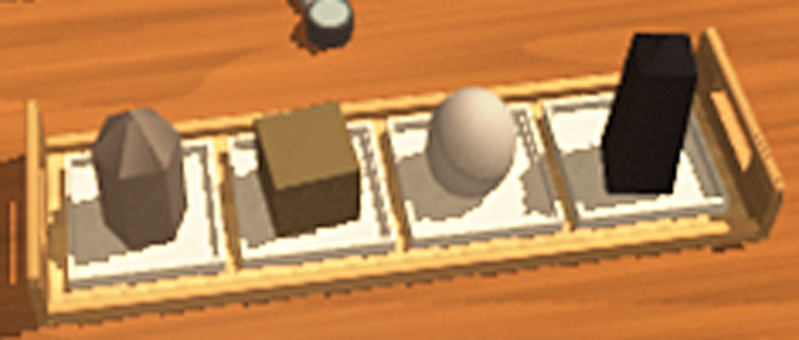

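```bash
cat > geo.py <<'E'
import numpy as np, cv2
from scipy.spatial.transform import Rotation as Rr
def rpy(o): return Rr.from_euler('xyz',o).as_matrix()
def proj(cam,P):
    R=rpy(cam["rotation"]); c=(np.asarray(P,float)-cam["position"])@R
    x=c[:,0]/-c[:,2]; y=-c[:,1]/-c[:,2]; K=cam["K"]
    return np.c_[K[0,0]*x+K[0,2],K[1,1]*y+K[1,2]]
def ray(cam,uv,z):
    R=rpy(cam["rotation"]);K=cam["K"];uv=np.atleast_2d(uv)
    d=np.c_[(uv[:,0]-K[0,2])/K[0,0],-(uv[:,1]-K[1,2])/K[1,1],-np.ones(len(uv))]@R.T
    return cam["position"]+d*((z-cam["position"][2])/d[:,2])[:,None]
def crop2px(U,s,o): return (np.asarray(U,float)+.5)/s-.5+np.array(o)
def ring(n,r,z,a0=0):
    a=a0+np.arange(n)*2*np.pi/n; return np.c_[r*np.cos(a),r*np.sin(a),np.full(n,z)]
s2=2**.5
M={ # z from underside
'obelisk':np.r_[ring(4,16*s2,0,np.pi/4),ring(4,12.5*s2,86,np.pi/4),[[0,0,100]]],
'egg':np.r_[ring(36,13,0),ring(36,18.5,8),ring(36,22,24),ring(36,22,34),ring(36,18,46),ring(36,10,56),[[0,0,60]]],
'cube':np.r_[ring(4,21*s2,0,np.pi/4),ring(4,21*s2,42,np.pi/4)],
'point':np.r_[ring(6,18/np.cos(np.pi/6),0,np.pi/6),ring(6,18/np.cos(np.pi/6),58,np.pi/6),[[0,0,82]]]}
def place(n,x,y,a,z0):
    c,s=np.cos(a),np.sin(a); return M[n]@np.array([[c,s,0],[-s,c,0],[0,0,1]])+[x,y,z0]
E
cat > fit.py <<'E'
from bench import imaging
from geo import *
from scipy.optimize import minimize
cams={n:imaging.camera_model(n) for n in("top","scene")}
T=lambda L:crop2px(L,4,(210,125)); S=lambda L:crop2px(L,3.4,(240,210))
th=np.arange(24)*np.pi/12
poly={'obelisk':(T([(92,57),(140,58),(184,108),(175,162),(122,152),(84,105)]),S([(637,34),(688,36),(696,70),(672,193),(607,188),(603,160),(625,62)])),
'egg':(T(np.c_[311+45*np.cos(th),132+45*np.sin(th)]),S([(472,87),(500,97),(515,130),(512,160),(490,188),(465,195),(440,180),(428,150),(435,110),(450,92)])),
'cube':(T([(427,90),(518,79),(523,178),(438,188)]),S([(255,117),(338,103),(358,162),(358,225),(283,253),(270,190)])),
'point':(T([(625,80),(668,80),(686,112),(655,165),(635,178),(608,178),(590,150)]),S([(132,109),(175,120),(182,150),(186,225),(140,248),(107,222),(95,145),(100,118)]))}
def iou(a,b):
    a=cv2.convexHull(a.astype(np.float32));b=cv2.convexHull(b.astype(np.float32))
    i=cv2.intersectConvexConvex(a,b)[0]; return i/(cv2.contourArea(a)+cv2.contourArea(b)-i)
for n,(pt,ps) in poly.items():
  g=ray(cams["top"],pt.mean(0),35)[0]
  for use in("ts","t","s"):
    def cost(v):
        P=place(n,v[0],v[1],v[2],6); c=0
        if"t" in use:c-=iou(proj(cams["top"],P),pt)
        if"s" in use:c-=iou(proj(cams["scene"],P),ps)
        return c
    best=min((minimize(cost,[g[0],g[1],a],method='Nelder-Mead',options=dict(initial_simplex=np.array([[g[0],g[1],a],[g[0]+8,g[1],a],[g[0],g[1]+8,a],[g[0],g[1],a+.3]]))) for a in(0,.3,.6,.9,1.2)),key=lambda r:r.fun)
    per={'obelisk':90,'cube':90,'point':60,'egg':360}[n]
    print(n,use,best.x[:2].round(1),round((np.degrees(best.x[2])+per/2)%per-per/2,1),round(best.fun,3))
B=lambda L:crop2px(L,4,(240,225))
F=np.array([[(65,65),(208,70),(201,221),(58,215)],[(235,74),(376,81),(372,231),(230,226)],[(404,82),(544,88),(542,238),(402,234)],[(574,90),(712,97),(711,247),(572,242)]],float)
for f in F: print('rec',ray(cams["top"],B(f),22).mean(0).round(1), ray(cams["top"],B(f),22)[:,:2].round(0).tolist())
C=[[(75,75),(223,75),(222,208),(75,208)],[(240,75),(385,75),(386,212),(240,212)],[(400,75),(547,75),(547,212),(400,212)],[(560,75),(703,77),(703,212),(560,212)]]
for f in C: print('card',ray(cams["top"],T(f),13).mean(0).round(1))
E
python3 fit.py
```

```text
obelisk ts [674.  134.9] -16.9 -1.738
obelisk t [673.3 133. ] -35.0 -0.849
obelisk s [672.  136.3] -17.8 -0.925
egg ts [664.8  51.3] 36.5 -1.769
egg t [664.   49.9] 87.3 -0.911
egg s [663.8  52.4] 65.9 -0.861
cube ts [666.6 -27.7] 3.2 -1.731
cube t [664.4 -28.4] 2.8 -0.911
cube s [667.2 -25.9] -1.2 -0.879
point ts [ 665.1 -104.7] -4.5 -1.708
point t [ 663.9 -105.7] -4.9 -0.838
point s [ 662.8 -103.3] 24.6 -0.936
rec [469.6  77.6  22. ] [[506.0, 110.0], [503.0, 43.0], [433.0, 45.0], [436.0, 112.0]]
rec [464.4  -2.5  22. ] [[501.0, 30.0], [498.0, -37.0], [428.0, -34.0], [431.0, 32.0]]
rec [460.5 -82.3  22. ] [[497.0, -50.0], [494.0, -117.0], [424.0, -114.0], [427.0, -48.0]]
rec [ 456.1 -162.    22. ] [[493.0, -131.0], [489.0, -196.0], [420.0, -193.0], [422.0, -128.0]]
card [665.8 132.5  13. ]
card [664.6  51.4  13. ]
card [664.3 -28.3  13. ]
card [ 663.8 -106.8   13. ]
```

```bash
cat > ov.py <<'E'
from bench import imaging
from geo import *
import sys
E={'obelisk':[(0,1),(1,2),(2,3),(3,0),(4,5),(5,6),(6,7),(7,4),(0,4),(1,5),(2,6),(3,7)]}
def draw(pics,poses,out,crop,f):
    n,fn=pics; cam=imaging.camera_model(n); im=cv2.imread(fn)
    x0,y0,x1,y1=crop; im=cv2.resize(im[y0:y1,x0:x1],None,fx=f,fy=f,interpolation=cv2.INTER_CUBIC)
    for nm,x,y,a,z in poses:
        P=proj(cam,place(nm,x,y,np.radians(a),z)); q=(P-[x0,y0]+.5)*f-.5
        k={'obelisk':4,'cube':4,'point':6,'egg':36}[nm]
        pts=[q[i:i+k] for i in range(0,len(q)-len(q)%k,k)]
        for r in pts: cv2.polylines(im,[r.astype(int)],True,(0,255,0),1)
        if nm!='egg':
            for i in range(k): cv2.line(im,*[tuple(map(int,p)) for p in(pts[0][i],pts[1][i])],(0,255,0),1)
    cv2.imwrite(out,im)
E
python3 - <<'E'
from ov import *
po=[('obelisk',672.5,134.8,-17,6),('egg',664,51,0,6),('cube',665.5,-27.3,3,6),('point',663.3,-104.5,-5,6)]
draw(('top','pics/top0.png'),po,'pics/ovt.png',(210,125,405,195),4)
draw(('scene','pics/scene0.png'),po,'pics/ovs.png',(240,210,475,310),3.4)
E
```

```text
(no output)
```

View pics/ovt.png

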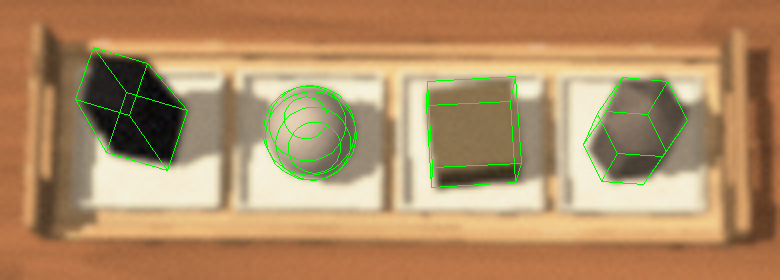

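View pics/ovs.png

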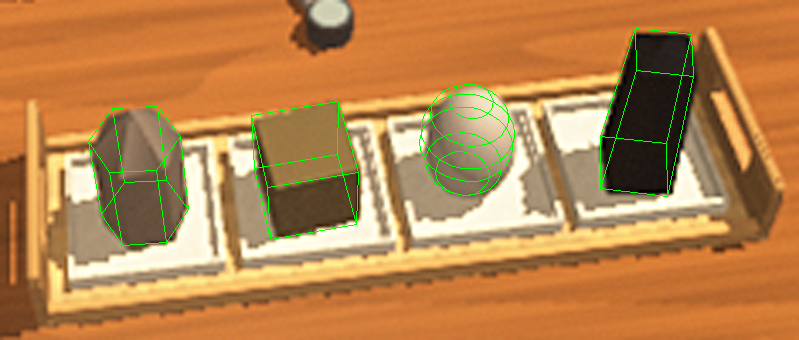

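```bash
python3 - <<'E'
from ov import *
for i,(a,b,c) in enumerate([(-17,3,-5),(-12,7,-8)]):
    po=[('obelisk',672.5,134,a,6),('egg',664,51,0,6),('cube',665.5,-27.3,b,6),('point',663.3,-104.5,c,6)]
    draw(('top','pics/top0.png'),po,f'pics/a{i}.png',(224,132,254,172),9)
    draw(('top','pics/top0.png'),po,f'pics/b{i}.png',(308,137,388,177),9)
    draw(('scene','pics/scene0.png'),po,f'pics/c{i}.png',(260,235,350,285),9)
A=[cv2.imread(f'pics/a{i}.png') for i in(0,1)]
B=[cv2.imread(f'pics/b{i}.png') for i in(0,1)]
h=A[0].shape[0]
cv2.imwrite('pics/d0.png',cv2.resize(np.vstack([np.hstack([A[i],B[i]]) for i in(0,1)]),None,fx=.8,fy=.8))
cv2.imwrite('pics/d1.png',cv2.resize(np.vstack([cv2.imread(f'pics/c{i}.png') for i in(0,1)]),None,fx=.65,fy=.65))
E
```

```text
(no output)
```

View pics/d0.png

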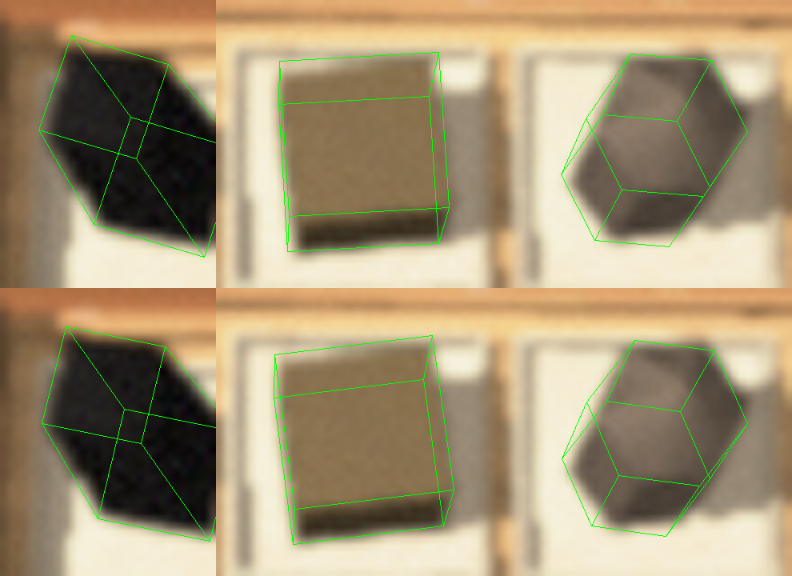

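View pics/d1.png

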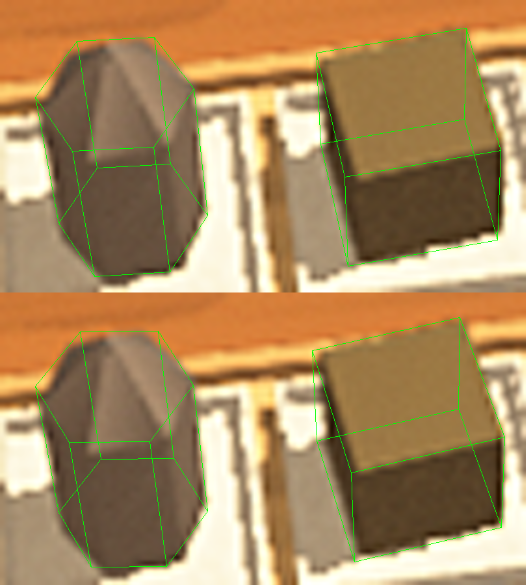

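```bash
cat > ops.py <<'E'
from bench import bot, solve_ik, imaging
import numpy as np, cv2
slots=[(469.6,77.6),(464.4,-2.5),(460.5,-82.3),(456.1,-162.0)]
def yw(a,flip=1): 
    y=np.radians(a+90*flip); return [np.pi,0,y]
def st(tag):
    s=bot.get_state(); print(tag,'t',round(s['t'],2),'tcp',s['tcp_pos'].round(1),'F',s['contact_force'].round(1),'op',round(s['opening'],3),'q6',s['qpos'][5].round(2)); return s
def snap(k):
    for n in("top","scene"): cv2.imwrite(f"pics/{n}_{k}.png",imaging.capture(n))
def pick(x,y,a,z,hi,effort=45,flip=1):
    bot.move_ptp([x,y,hi],yw(a,flip)); st('above')
    r=bot.movel([x,y,z+5],max_speed=120,threshold=8)
    if r: st('TOUCH'); return False
    bot.movel([x,y,z],max_speed=50); st('down')
    bot.grip(0.0,effort); st('gripped')
    bot.movel([x,y,z+75],max_speed=120); s=st('lifted')
    return s['opening']
def putdown(i,z,flip=1,a=-3.2):
    x,y=slots[i]; o=yw(a,flip)
    bot.movel([x,y,z+75],rot=o,max_speed=150)
    bot.movel([x,y,z+14+8],max_speed=120); st('near')
    r=bot.movel([x,y,z+14-4],max_speed=15,threshold=4); st(f'set {r}')
def release(z):
    s=bot.get_state(); p=s['tcp_pos']
    bot.grip(1.0); st('open')
    bot.movel([p[0],p[1],z],max_speed=130); st('up')
E
python3 - <<'E'
from ops import *
for f in(1,-1):
  for p in([672.5,134,120],[663,-105,20],[456,-162,90]): print(f,solve_ik(p,yw(-10,f)))
E
```

```text
1 [0.089141   0.65751148 0.05527056 0.96855541 0.         1.83447025]
1 [-0.26693151  0.73369952 -0.08461996  0.75247685  0.          1.47839775]
1 [-0.49403921  0.35764986 -0.55627423  0.65687223  0.          1.25129004]
-1 [ 0.089141    0.65751148  0.05527056  0.96855541  0.         -1.3071224 ]
-1 [-0.26693151  0.73369952 -0.08461996  0.75247685  0.         -1.66319491]
-1 [-0.49403921  0.35764986 -0.55627423  0.65687223  0.         -1.89030262]
```

```bash
python3 - <<'E'
from ops import *
print(pick(672.5,134,-14,42,150)); snap('obl')
import cv2,numpy as np
a=cv2.imread('pics/top_obl.png')[100:300,150:450];b=cv2.imread('pics/scene_obl.png')[100:300,200:500]
cv2.imwrite('pics/obl2.png',cv2.resize(np.vstack([a,b]),None,fx=1.5,fy=1.5))
E
```

```text
above t 2.23 tcp [672.1 135.3 150.3] F [ 0.7  0.2 -0.1] op 0.998 q6 1.9
down t 3.49 tcp [672.5 134.   42.2] F [-0.4  0.2 -0.3] op 1.004 q6 1.9
gripped t 4.06 tcp [672.7 134.1  42.3] F [-0.7  0.6  2.5] op 0.323 q6 1.9
lifted t 4.83 tcp [671.8 133.9 116.1] F [ 0.  -0.4 -1.6] op 0.321 q6 1.9
0.3206307550895403
```

View pics/obl2.png

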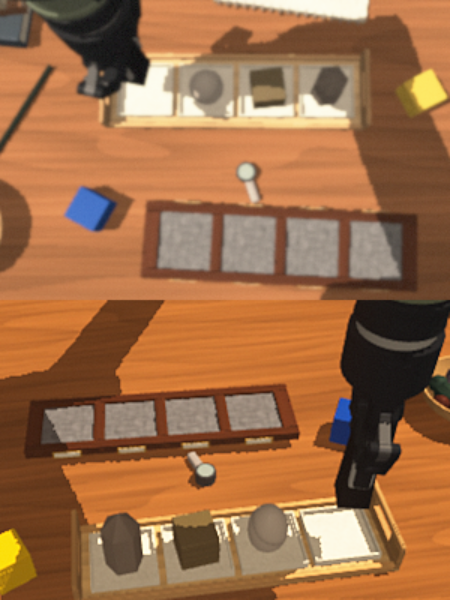

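The obelisk is held (27 mm jaw gap and a 1.6 N load, both as expected), and its card in the tray is empty. I'll place it now.

```bash
python3 - <<'E'
from ops import *
putdown(0,42); release(160); snap('ob2')
a=cv2.imread('pics/top_ob2.png')[100:300,150:450];b=cv2.imread('pics/scene_ob2.png')[100:300,200:500]
cv2.imwrite('pics/ob3.png',cv2.resize(np.vstack([a,b]),None,fx=1.5,fy=1.5))
E
```

```text
near t 7.08 tcp [469.8  77.7  64.1] F [ 0.3 -0.6 -0.5] op 0.318 q6 1.64
set True t 7.64 tcp [469.8  77.6  56.3] F [0.3 0.6 5.2] op 0.319 q6 1.64
open t 8.24 tcp [468.8  77.6  55.6] F [ 0.   0.  -0.7] op 1.0 q6 1.64
up t 9.19 tcp [469.2  77.6 159.3] F [ 0.1 -0.6 -0.2] op 0.995 q6 1.64
```

View pics/ob3.png

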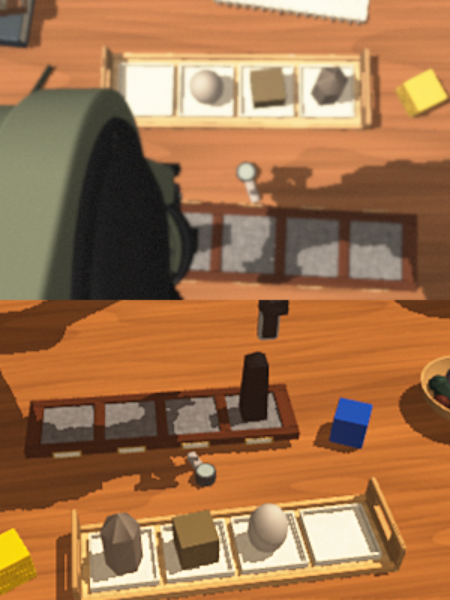

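```bash
python3 - <<'E'
from ops import *
r=pick(664,51,0,12,150); print(r); 
if r and .45<r<.56:
    putdown(1,12); snap('egg')
a=cv2.imread('pics/scene_egg.png')[120:240,200:440]
cv2.imwrite('pics/egg2.png',cv2.resize(a,None,fx=3,fy=3))
E
```

```text
above t 10.1 tcp [662.5  51.2 149. ] F [-0.1 -0.6 -0.3] op 0.999 q6 1.54
down t 11.61 tcp [663.9  51.   12. ] F [-0.8 -0.2  0.2] op 1.002 q6 1.54
gripped t 12.08 tcp [664.4  51.   12.4] F [0.1 0.6 2.2] op 0.495 q6 1.54
lifted t 12.86 tcp [663.3  51.   86.2] F [-0.3 -0.  -2.9] op 0.492 q6 1.54
0.49190329883492706
near t 14.97 tcp [464.7  -2.5  34.1] F [ 0.7 -0.1 -1.2] op 0.491 q6 1.46
set True t 15.54 tcp [464.6  -2.5  26.3] F [0.1 0.8 5.4] op 0.492 q6 1.46
```

View pics/egg2.png

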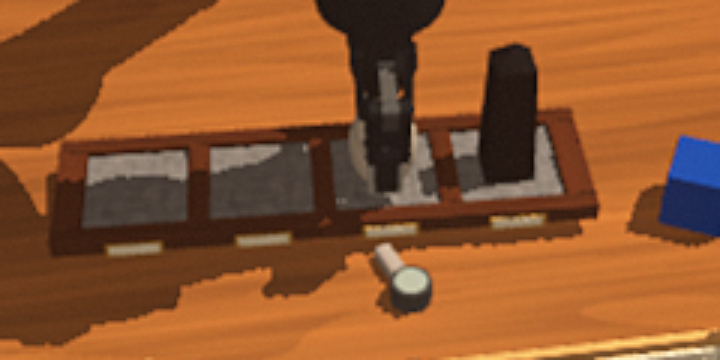

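```bash
python3 - <<'E'
from ops import *
release(130); snap('egg3')
r=pick(665.5,-27.5,5,12,130); print(r)
snap('cub')
a=cv2.imread('pics/scene_egg3.png')[120:310,200:480];b=cv2.imread('pics/scene_cub.png')[120:310,200:480]
cv2.imwrite('pics/cub2.png',cv2.resize(np.vstack([a,b]),None,fx=1.5,fy=1.5))
E
```

```text
open t 16.14 tcp [463.6  -2.4  25.6] F [-0.2  0.5 -0.5] op 0.999 q6 1.46
up t 17.09 tcp [464.   -2.5 129.4] F [ 0.3 -0.6  0.1] op 0.998 q6 1.46
above t 18.02 tcp [664.  -27.2 128.9] F [-0.4 -0.3 -0.5] op 0.995 q6 1.33
down t 19.36 tcp [665.5 -27.5  12.1] F [-1.  -0.3 -1.1] op 1.0 q6 1.33
gripped t 19.83 tcp [665.5 -27.5  12.3] F [-0.8 -0.6  3.1] op 0.483 q6 1.33
lifted t 20.61 tcp [664.7 -27.4  86.1] F [-0.5  0.3 -4. ] op 0.486 q6 1.33
0.48584262570971776
```

View pics/cub2.png

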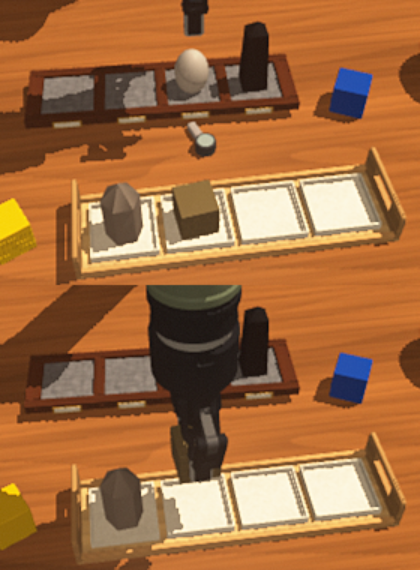

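The egg is standing in recess 2, and the cube is lifted (41 mm gap, 4 N load). Next I'll place the cube and pick up the point.

```bash
python3 - <<'E'
from ops import *
putdown(2,12); release(150); snap('cub3')
r=pick(663.3,-105,-4,20,150); print(r)
snap('pt')
a=cv2.imread('pics/scene_cub3.png')[120:310,200:480];b=cv2.imread('pics/scene_pt.png')[120:310,200:480]
cv2.imwrite('pics/pt2.png',cv2.resize(np.vstack([a,b]),None,fx=1.5,fy=1.5))
E
```

```text
near t 22.87 tcp [460.8 -82.3  34.1] F [ 0.5  0.1 -3.1] op 0.484 q6 1.29
set True t 23.44 tcp [460.7 -82.4  26.2] F [-0.1  0.2  4.8] op 0.485 q6 1.29
open t 23.95 tcp [459.4 -81.9  25.2] F [-0.2  0.6 -0.8] op 0.996 q6 1.29
up t 25.06 tcp [460.1 -82.2 149.3] F [ 0.1 -0.9 -0.3] op 1.001 q6 1.29
above t 25.99 tcp [ 661.9 -104.7  149. ] F [-0.5  0.2  0.1] op 0.999 q6 1.37
down t 27.43 tcp [ 663.2 -105.    20. ] F [-0.5 -0.6 -0.1] op 1.006 q6 1.37
gripped t 27.94 tcp [ 663.6 -105.1   20.4] F [ 0.3 -0.4  2.5] op 0.437 q6 1.37
lifted t 28.72 tcp [ 662.6 -104.8   94.2] F [ 0.2 -0.  -1.7] op 0.437 q6 1.37
0.43655754081401593
```

View pics/pt2.png

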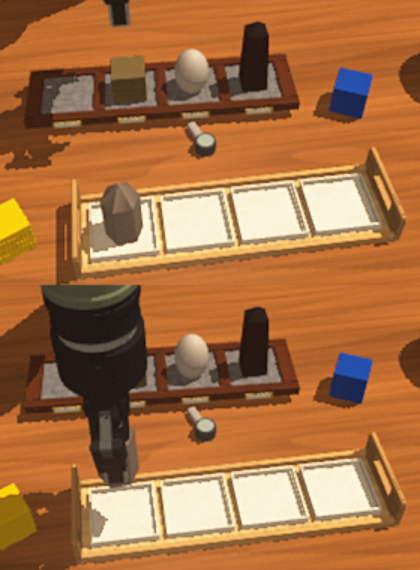

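```bash
python3 - <<'E'
from ops import *
putdown(3,20); release(170)
bot.move_ptp([300,-430,250],yw(-3.2)); st('away'); snap('end')
b=cv2.imread('pics/scene_end.png')[140:230,200:420]; a=cv2.imread('pics/top_end.png')[215:315,230:450]
cv2.imwrite('pics/end2.png',cv2.resize(np.vstack([a,b]),None,fx=3,fy=3))
E
```

```text
near t 30.99 tcp [ 456.4 -162.    42.1] F [ 0.6  0.5 -1.4] op 0.439 q6 1.13
set True t 31.56 tcp [ 456.3 -162.1   34.3] F [-0.4 -0.4  4.8] op 0.436 q6 1.13
open t 32.09 tcp [ 455.4 -161.6   33.5] F [ 0.9 -0.3 -0.8] op 1.0 q6 1.13
up t 33.29 tcp [ 455.7 -161.8  169.3] F [ 0.4 -0.8 -0.9] op 0.999 q6 1.13
away t 34.51 tcp [ 300.4 -429.   249.4] F [0.2 1.4 0.5] op 1.003 q6 0.52
```

View pics/end2.png

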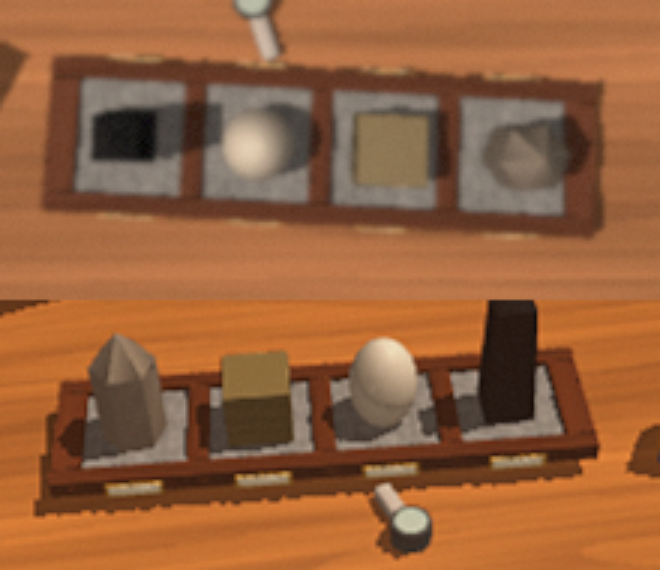

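The row in the rack reads obelisk, egg, cube, point from the robot's left. In the scene view the point looks as if it leans slightly to the left, so I'll check it against upright models.

```bash
python3 - <<'E'
from ov import *
po=[('obelisk',469.6,77.6,-3.2,20),('egg',464.4,-2.5,0,20),('cube',460.5,-82.3,-3.2,20),('point',456.1,-162,-3.2,20)]
draw(('top','pics/top_end.png'),po,'pics/o1.png',(240,220,440,300),3.6)
draw(('scene','pics/scene_end.png'),po,'pics/o2.png',(210,130,410,210),3.6)
cv2.imwrite('pics/o.png',np.vstack([cv2.imread('pics/o1.png'),cv2.imread('pics/o2.png')]))
E
```

```text
(no output)
```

View pics/o.png

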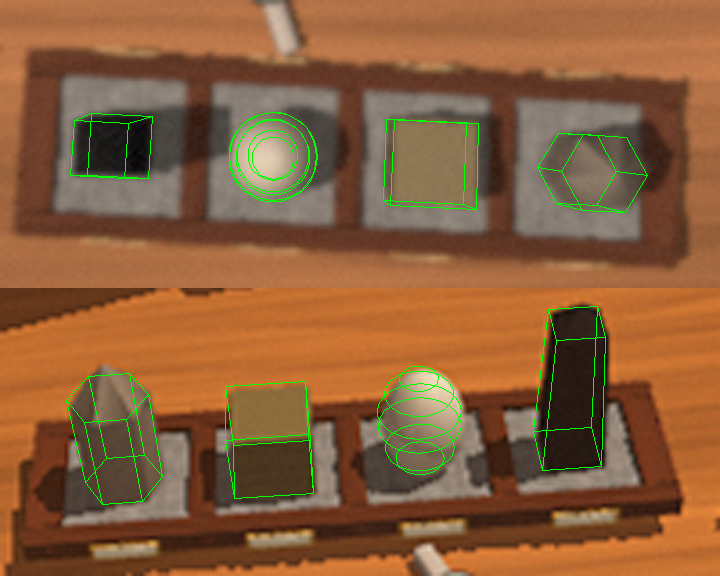

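All four outlines match the upright models at the recess centres, so the lean was only perspective. I'll hand it in.

```bash
python3 - <<'E'
from ops import *
st('final'); print(bot.sign_off())
E
```

```text
final t 34.61 tcp [ 300.8 -428.8  249.5] F [0.8 0.4 0.5] op 1.002 q6 0.52
the job is handed in; nothing more can be done
None
```

All four specimens now stand upright in the dark rack, one per recess. From the robot's left they read obelisk, egg, cube, point, the same order as in the tray. I handed the job in at 34.6 s with the gripper clear of everything.

- **Setting down:** I lowered each specimen at 15 mm/s until it touched the felt, then opened the gripper. Each touched within about 0.3 mm of the expected height, with a force of about 5 N.
- **Final check:** outlines of upright models at the recess centres matched both camera views to within about 2–3 mm. The point looked slightly tilted in the scene picture, but its outline showed that was only perspective.
- **Small disagreements:**
  - The two cameras differed by about 2–3 mm on where the specimens stood.
  - The jaw gap on the egg was about 2 mm under its widest diameter, and on the point about 1 mm over its width. Neither slipped.

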